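Jack up the riveting plate on a clutch-disc bench

ROBOT

A 6-joint arm with a two-finger parallel gripper is mounted at the origin on the work surface. World frame = base frame: x ahead of the robot, y to its left, z up, the work surface at z = 0. Lengths are in m, angles in rad, forces in N, time in s.
With the tool pointing down it reaches from about 0.35 to 0.925 m from the base axis. Payload 6.4 kg.
Tool frame: the origin (TCP) lies between the finger pads; the fingertips stand 22 mm ahead of it and the grasp point (between the pads) lies 3 mm ahead of it (robot.nose_length is the distance from the TCP to the fingertips, in m); y points along the fingers, x is the direction in which the jaws open and shut, and the axes are right-handed (so a half turn about y gives the same grasp; the last joint's range is limited). The gripper opens to 94 mm and grips with 3 to 60 N. Pads are 16 mm wide; open, the fingers measure 119 mm over their backs; the gripper's body (75 mm by 177 mm) begins 78 mm behind the grasp point.
Start: joints at [0.973, 0.245, 1.558, -0, 1.339, -0.174], TCP at [0.267, 0.593, 0.227] pointing down, gripper open.
Joint ranges: [-3.13, 3.13], [-1.02, 2.26], [0.13, 2.54], [-0.95, 4.09], [0.21, 2.88], [-2.74, 2.74]. Speed limits (rad/s): [2.57, 2.57, 3.14, 3.14, 3.14, 3.14].

INTERFACE

Orientations are given as a rotation vector (axis times angle).
In Python, from bench import robot, viewer, job gives the robot as it stands.
- The arm moves only by the tool carry_out, never from a script. Its argument "plan" is a list of rows, each an object with "dp": the shift along the tool's x, y, z in cm, a list of three; "rot": the turn, a rotation vector about the tool's x, y, z in rad, a list of three; "hand": the gripper's target within -1 to 1 (fully open at 1, half-way at 0, shut at -1). A call has 1 to 20 rows; each row is the pose to reach, as a shift and turn from the pose commanded when the call began, along the tool's axes at that moment; what a row does not reach only later rows make up. A row lasts 1/12 s, in which the tool goes at most 41.7 mm and 7.16 degrees, less where a joint would pass 70% of its speed; a pose out of reach is approached as far as the arm can. A call with a gripper value outside its range is refused whole. The fingers move at their own pace and stop on an object; "force" is the grip in N (left out, the last holds). Time passes only in rows, so rows that repeat a pose let the fingers close. It gives the time, the measured TCP pose, the force and the opening at its end, in the units of the state.
- robot.sense(): the state, without advancing time (a new reading comes with each control period).
- viewer.camera(name): name is "side" or "top"; returns (picture, depth): 384x512x3 uint8, red, green, blue; 384x512 float32, m along the optical axis (not along the pixel's ray), 0 where there is no reading.
- viewer.get_calibration(name): a dict with "intrinsics" (3x3 intrinsics, pixels), "eye" and "rotation" of the camera in the world. Camera axes: x right, y up, looking along -z (the intrinsics and any distortion apply to the point x, -y, -z); pixel columns grow to the right and rows downward; lengths in m; the calibration is good to about 2 mm. A picture is of the moment at which its call begins. get_calibration takes no time and is no camera call.
- job.close_job(): hands the job in, once; it reports no verdict.
The state is a dict: "time": time; "qpos": joint angles; "joint_velocities": joint speeds; "joint_efforts": joint torques, N m; "tool_pos": TCP position; "orientation": TCP orientation; "wrist_force": force on the tool from outside, world axes, zero at the start; "torque": the same for the moment, N m; "gripper_width": finger opening in m.
Only numpy, scipy, OpenCV 4.12 (cv2) and the standard library are available. Lean on these libraries where they do the work, as an engineer would, in place of code of your own. Each camera call takes 0.05 s, during which the arm holds its last target.

TASK

Slide the yellow-framed guard of the riveting fixture fully open to the left, then set the small red jack on the bench with its saddle centred under the yellow lift pad marked with a black cross, and let go of it. Pump the handle one full stroke down, let it come fully back up so the plate settles again, then push it fully down a second time and finish while still holding it down, so that the jack alone keeps the plate raised. Do not lift or lean on the plate itself, and leave the other things on the bench where they are.

Things in the scene. Friction and masses are not known exactly. Their poses are not given: they have to be found in the camera images.
- fixture: Riveting fixture, fixed: grey base with a hinged aluminium plate 215 x 250 x 12 mm. Origin on the bench (z = 0) below the yellow lift pad's centre; x points from pad to hinge (away from the robot), y left, z up. Base starts at x = 60 mm; the bench below the pad is free. The guard runs in the plane x = -60 mm on a 20 mm high rail lying only at y = 140 to 410 mm.
- plate: The hinged aluminium plate with its clutch disc and the yellow lift pad, about 1.4 kg, weighing 4 to 10 N on the pad. Origin at the centre of the lift pad's underside; axes as the fixture's while down. The hinge axis (along y) lies 220 mm behind and 10 mm above this origin. The plate starts 25 mm behind it; its top is 82 mm above the bench, the disc's hub 99 mm.
- lift_mark (a point): Centre of the underside of the lift pad, 70 mm above the bench while the plate is down: the point that the saddle must be under. The pad is a yellow tab 54 x 54 x 12 mm with a black cross on top, sticking out of the middle of the plate's front edge. It rises to about 88 mm at the jack's full stroke, and falls back by the plate's own weight.
- guard (a joint): Guard opening in m: 0 closed, 0.22 fully open (slid to the fixture's +y, the left). About 2 N of friction, stays where it is left. Clear panel in a yellow frame, 200 mm wide, 10 mm thick, from 16 to 130 mm above the bench, standing in front of the pad when closed.
- guard_grip (a point): Centre of the guard's red grip: an upright block on the middle of the frame's top edge, 14 mm thick (across the panel, fixture x), 60 mm long (fixture y), 30 mm high; this point is 145 mm above the bench.
- jack: Loose bench jack, 0.75 kg. Dark base 230 x 70 x 10 mm (x from -140 to 90 mm); origin at the base's underside, below the red body; x points to the saddle, z up. Red body to hold it by: 40 mm (x) by 36 mm (y), up to 62 mm, centred on the origin. Saddle at x = 65 mm; the pump handle points to -x.
- saddle: Steel saddle of the jack, a disc 24 mm across, on the ram; origin at its underside.
- saddle_top (a point): Centre of the saddle's top, 48 mm above the bench with the handle up; it rises 40 mm with the full stroke (67 mm per rad of handle).
- pump_handle (a joint): Jack's pump handle: 0 up (a spring returns it), 0.6 rad fully down. Pivot at x = -30, z = 40 mm in the jack's frame; cross bar 100 mm from it, 0.45 rad above level at 0, 0.15 rad below level at 0.6. Does not latch: the plate sinks when the handle is let up. Takes 6 to 14 N loaded; firm stop at 0.6.
- handle_grip: Black cross bar at the end of the pump handle, 60 mm long (jack y), 18 mm thick; origin at its middle. 84 mm above the bench when up, 25 mm when fully down.
- rivet_box: Yellow rivet box 50 x 80 x 45 mm, loose, to be left alone.
- loose_disc: Dark clutch disc 110 mm across lying flat, loose, to be left alone.
- screwdriver: Blue screwdriver, loose, to be left alone.
- thread_bottle: Blue bottle 44 mm across, 100 mm high, loose, to be left alone.
- wrench: Steel wrench, loose, to be left alone.
There are look-alikes about, which are no part of the job. There is more than one size of the jack; the one meant has the size given above.

How it is judged:
On the way, in this order (a step that is already met when the one before it is completed fails the run):
1. the guard is slid open (at least 190 of 220 mm) (value of joint guard above 0.19 m), for 0.2 s.
2. the jack stands on the bench, let go, its saddle within 15 mm of the lift pad's centre, handle up, plate down (horizontal distance between saddle_top and lift_mark below 0.015 m and height (world z) of jack below 0.004 m and angle between jack's own z axis and vertical below 0.05 rad and linear speed of jack below 0.02 m/s and contact force between the fingers and jack below 0.5 N and value of joint pump_handle below 0.1 rad and height (world z) of lift_mark below 0.073 m), for 0.2 s.
3. first stroke: the handle is down and the plate is up on the saddle (value of joint pump_handle above 0.53 rad and height (world z) of lift_mark above 0.081 m and contact force between saddle and plate above 1.5 N), for 0.1 s.
4. the handle is back up and the plate down again (value of joint pump_handle below 0.1 rad and height (world z) of lift_mark below 0.073 m), for 0.2 s.
5. second stroke: the handle is down and the plate is up on the saddle (all of step 3), for 0.2 s.
At the end, for the whole second after the job is handed in: Guard open 180 mm or more; jack flat on the bench, saddle within 15 mm of the pad's centre (seen from above); fingers hold the handle (over 2 N) beyond 0.53 of 0.6 rad; pad's underside over 81 mm above the bench (70 at rest), still, on the saddle (over 1.5 N); arm clear of the plate (all of step 5 and value of joint guard above 0.18 m and horizontal distance between saddle_top and lift_mark below 0.015 m and height (world z) of jack below 0.004 m and angle between jack's own z axis and vertical below 0.05 rad and linear speed of plate below 0.02 m/s and contact force between the fingers and handle_grip above 2 N and contact force between each of the arm, the fingers and plate below 0.3 N); the arm keeps its last pose, push and grip.
It fails at once if the arm or fingers push on the plate (over 4 N) (contact force between any of the arm, the fingers and plate above 4 N).
It fails at once if a bystander is moved by more than 30 mm (distance of any of rivet_box, loose_disc, screwdriver, thread_bottle, wrench from where it was at the start of the episode above 0.03 m).
It also fails if it takes over 67 s, if anything falls off the work surface, if the arm or the gripper's body presses on something with over 40 N, if the wrist force passes 120 N, or if a joint passes its speed limit or range.

## Working session

There is one attempt and no reset: what is moved stays moved. The work goes in short steps, Python scripts to look and compute and a tool call to move; the robot and the scene stay as the last step left them, time stands still between calls to the robot, and variables do not carry over. Pictures are saved under pics/ and viewed, and the job is handed in when it is done.

Besides the shell and the picture viewer there is one more tool, called after ">>>" as name([rows], argument=value, ...), one row to a line, values as JSON. carry_out: Moves the arm, as the interface text tells. Its arguments: {"type":"object","properties":{"plan":{"type":"array","items":{"type":"object","properties":{"dp":{"type":"array","items":{"type":"number"}},"rot":{"type":"array","items":{"type":"number"}},"hand":{"type":"number"}}}},"force":{"type":"number"}},"required":["plan"]}

```bash
mkdir -p pics; ls
python3 - <<'E'
from bench import robot, viewer, job
import cv2,numpy as np
for n in ("top","side"):
    p,d=viewer.camera(n); cv2.imwrite(f"pics/{n}0.png",cv2.resize(p[:,:,::-1],(800,600),interpolation=cv2.INTER_CUBIC)); np.savez(f"{n}0.npz",p=p,d=d)
    c=viewer.get_calibration(n); print(n,c)
print(robot.sense())
E
```

```text
pics
top {'intrinsics': array([[361.04593588,   0.        , 256.19274513],
       [  0.        , 361.04593588, 191.85958349],
       [  0.        ,   0.        ,   1.        ]]), 'eye': array([ 0.28012305, -0.07193057,  1.46640427]), 'rotation': array([ 0.11219878, -0.10356801, -1.5417804 ])}
side {'intrinsics': array([[360.20842434,   0.        , 256.40274828],
       [  0.        , 360.20842434, 189.39509092],
       [  0.        ,   0.        ,   1.        ]]), 'eye': array([-0.29173397, -1.15831477,  1.06756985]), 'rotation': array([ 0.90766434, -0.28539677, -0.55506435])}
{'time': 0.1, 'qpos': array([ 9.72905972e-01,  2.45710275e-01,  1.55884003e+00, -3.60912561e-06,
        1.33872286e+00, -1.74087372e-01]), 'joint_velocities': array([-8.36342869e-04, -1.32308940e-03, -8.64964177e-04, -3.80526909e-04,
       -6.73807834e-05,  1.56658813e-03]), 'joint_efforts': array([ 3.33611833e-04, -4.16912842e+01, -3.15526628e+01,  6.87218760e-02,
        3.09800974e-02, -7.62332661e-05]), 'tool_pos': array([0.26700856, 0.59209149, 0.22650525]), 'orientation': array([-1.38106418, -0.89042829,  0.89297052]), 'wrist_force': array([ 0.04709554,  0.79707138, -0.30701951]), 'torque': array([-3.41439886e-02,  8.33051055e-05,  1.89996602e-02]), 'gripper_width': 0.09377768488283227}
```

View pics/top0.png

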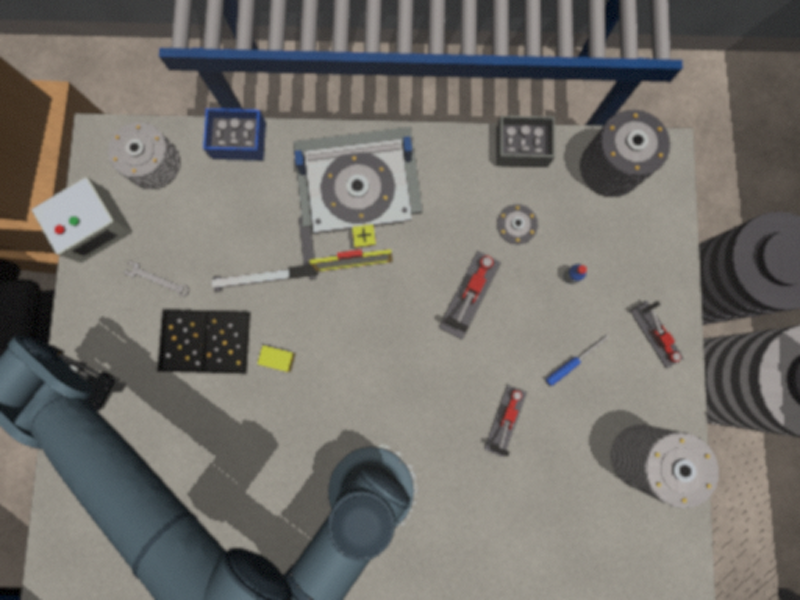

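View pics/side0.png

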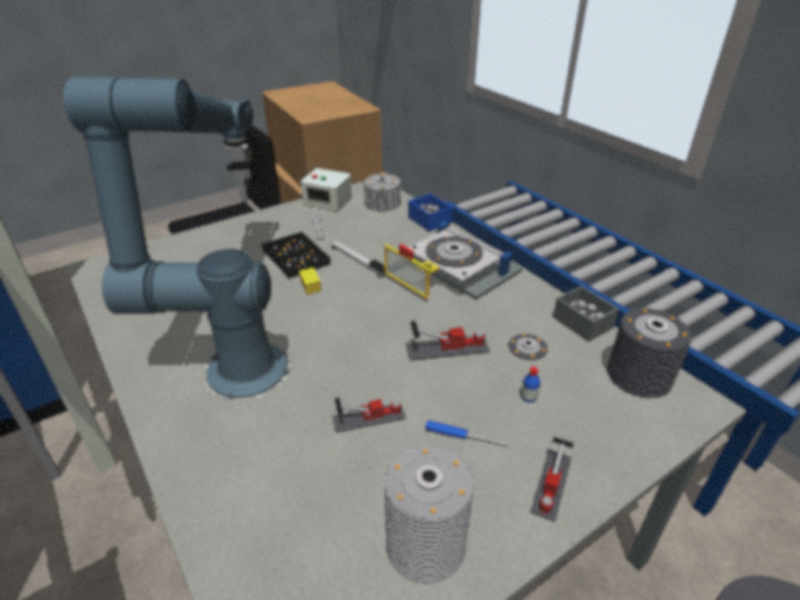

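The top view shows three red jacks, at display pixels A (470,290), B (507,420) and C (660,335). The guard is at (350,258) with its red grip at (348,254), the pad cross is at (364,236), and the rail runs left to (215,283). I'll measure each base.

```bash
cat > h.py <<'E'
import numpy as np,cv2
from scipy.spatial.transform import Rotation as R
from bench import robot, viewer, job
def cal(n):
    c=viewer.get_calibration(n); return c['intrinsics'],np.array(c['eye']),R.from_rotvec(c['rotation']).as_matrix()
def ray(n,u,v):
    K,e,M=cal(n); d=np.stack([(np.asarray(u,float)-K[0,2])/K[0,0],-(np.asarray(v,float)-K[1,2])/K[1,1],-np.ones_like(np.asarray(u,float))],-1)
    return e,d@M.T
def plane(n,u,v,z):
    e,d=ray(n,u,v); t=(z-e[2])/d[...,2]; return e+t[...,None]*d
def cloud(n,d):
    v,u=np.mgrid[:d.shape[0],:d.shape[1]]; e,r=ray(n,u,v); return e+r*d[...,None]
def proj(n,p):
    K,e,M=cal(n); q=(np.asarray(p)-e)@M; return np.array([K[0,2]+K[0,0]*q[...,0]/-q[...,2],K[1,2]-K[1,1]*q[...,1]/-q[...,2]]).T
def crop(n,p,x0,y0,x1,y1,name,s=6):
    cv2.imwrite(f"pics/{name}.png",cv2.resize(p[y0:y1,x0:x1,::-1],None,fx=s,fy=s,interpolation=cv2.INTER_CUBIC))
E
python3 - <<'E'
from h import *
z=np.load("top0.npz");p=z['p'];d=z['d'];P=cloud("top",d)
print("bench z",P[250:280,240:260,2].mean(), P[220:240,380:400,2].mean())
for nm,(x0,y0,x1,y1) in dict(A=(278,155,325,220),B=(305,240,342,297),C=(400,188,440,238)).items():
    q=p[y0:y1,x0:x1].astype(int); m=((q.max(2)<85)).astype(np.uint8)
    r=((q[...,0]>110)&(q[...,1]<70))
    mm=((m|r)>0).astype(np.uint8); mm=cv2.morphologyEx(mm,cv2.MORPH_CLOSE,np.ones((5,5)))
    k,l,s,c=cv2.connectedComponentsWithStats(mm); i=1+s[1:,4].argmax()
    v,u=np.nonzero(l==i); w=plane("top",u+x0,v+y0,0.01)[:,:2].astype(np.float32)*1000
    print(nm,cv2.minAreaRect(w),s[i,4]); v,u=np.nonzero(r); w=P[v+y0,u+x0]; print(' red',w.mean(0),np.percentile(w[:,2],[10,50,95]))
    crop("top",p,x0-5,y0-5,x1+5,y1+5,nm,8)
a=[cv2.resize(cv2.imread(f"pics/{c}.png"),(260,400)) for c in "ABC"]; cv2.imwrite("pics/ABC.png",np.hstack(a))
crop("top",p,130,75,275,195,"fix",5)
E
```

```text
bench z 0.010943813486286268 0.008004780203854546
A ((498.53228759765625, -239.6346893310547), (64.69768524169922, 192.66445922851562), 63.010093688964844) 353
 red [ 0.53015037 -0.25237525  0.06341067] [0.02727676 0.06039683 0.06729254]
B ((181.84628295898438, -327.43951416015625), (56.44175338745117, 161.6996612548828), 76.79914093017578) 263
 red [ 0.20545201 -0.34137936  0.03821582] [0.01719547 0.044629   0.05220226]
C ((425.3253479003906, -732.0223388671875), (166.4770965576172, 71.1079330444336), 34.05984878540039) 331
 red [ 0.38893499 -0.73602607  0.03963786] [0.01808455 0.0452555  0.05231515]
```

View pics/ABC.png

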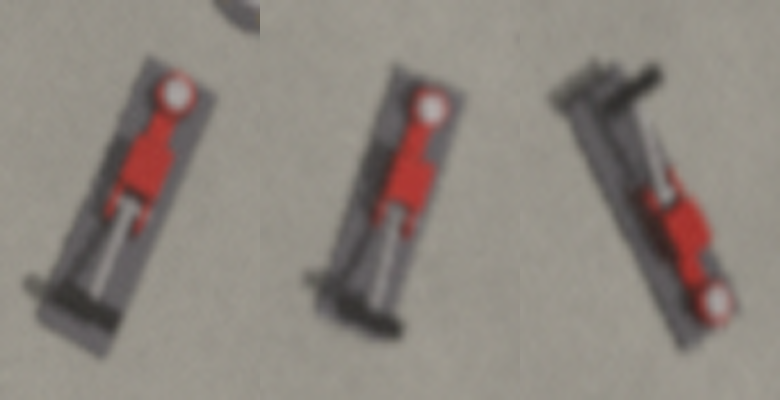

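View pics/fix.png

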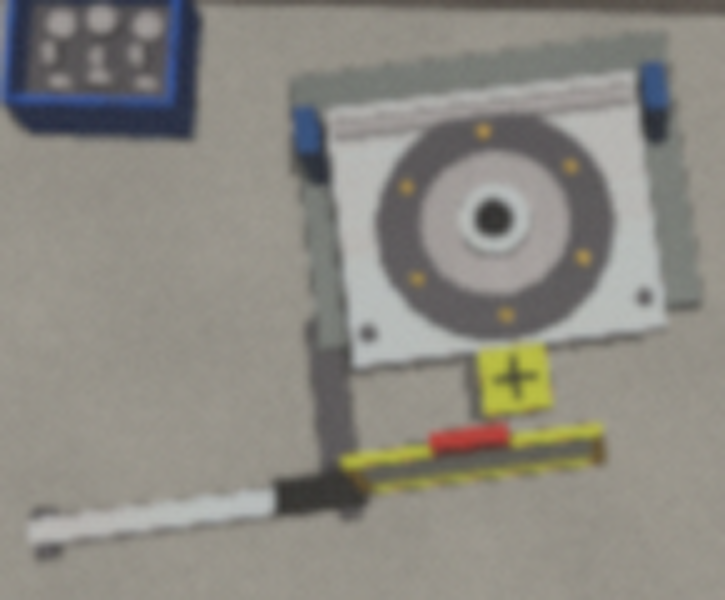

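Choice: jack A. B and C measure about 160–170 mm long with 50 mm bodies, while A is longer and its body is about 62 mm high. Next come accurate poses.

Run:
```python
from h import *
z=np.load("top0.npz");p=z['p'].astype(int)
def comp(m,n,z,off):
    k,l,s,c=cv2.connectedComponentsWithStats(m.astype(np.uint8)); i=1+s[1:,4].argmax(); v,u=np.nonzero(l==i)
    w=plane(n,u+off[0],v+off[1],z)[:,:2]; return w,l==i
def box(m,z,off,nm,n="top"):
    w,_=comp(m,n,z,off); r=cv2.minAreaRect((w*1000).astype(np.float32)); print(nm,len(w),"mean",(w.mean(0)*1000).round(1),"rect",np.round(r[0],1),np.round(r[1],1),round(r[2],1))
# jack A
x0,y0,x1,y1=275,150,330,222; q=p[y0:y1,x0:x1]
bg=np.median(q.reshape(-1,3),0); print(bg)
diff=np.abs(q-bg).sum(2)
for t in (60,80,100,120): box(cv2.morphologyEx((diff>t).astype(np.uint8),cv2.MORPH_CLOSE,np.ones((3,3))),.01,(x0,y0),f"base{t}")
red=(q[...,0]>110)&(q[...,1]<80)&(q[...,2]<90); box(red,.062,(x0,y0),"red")
wh=(q.min(2)>150)&(np.arange(y0,y1)[:,None]<175); box(wh,.048,(x0,y0),"saddle")
# pad
x0,y0,x1,y1=215,140,255,160; q=p[y0:y1,x0:x1]
ye=(q[...,0]>140)&(q[...,1]>130)&(q[...,2]<90); ye=cv2.morphologyEx(ye.astype(np.uint8),cv2.MORPH_CLOSE,np.ones((5,5)));box(ye,.082,(x0,y0),"pad")
x0,y0,x1,y1=212,154,235,172; q=p[y0:y1,x0:x1]
red=(q[...,0]>110)&(q[...,1]<80); box(red,.16,(x0,y0),"grip")
# plate bright
x0,y0,x1,y1=190,85,270,152; q=p[y0:y1,x0:x1]
m=(q.min(2)>150); m=cv2.morphologyEx(m.astype(np.uint8),cv2.MORPH_CLOSE,np.ones((31,31)));box(m,.082,(x0,y0),"plate")
```

```text
[150. 146. 137.]
base60 1007 mean [ 497.3 -236.7] rect [ 506.1 -232.2] [ 91.9 231.6] 64.3
base80 962 mean [ 496.9 -236.6] rect [ 505.3 -231.8] [ 88.3 229.7] 64.3
base100 903 mean [ 497.3 -236.3] rect [ 504.8 -232.7] [ 86.5 226. ] 64.2
base120 804 mean [ 497.5 -235.8] rect [ 500.6 -239.7] [ 83.4 226.5] 59.4
red 150 mean [ 530.2 -253.1] rect [ 528.1 -253.2] [35.1 98.9] 64.5
saddle 6 mean [ 582.3 -278.7] rect [ 582.  -279.1] [8.5 5.8] 45.3
pad 180 mean [629.8  36.3] rect [628.5  35.3] [58.6 50.7] 8.8
grip 45 mean [567.4  61.9] rect [567.6  61.6] [11.8 49.5] 9.8
plate 5360 mean [767.   52.6] rect [768.1  54.3] [273.5 319.1] 1.4
```

Run:
```python
from h import *
def W(cx,cy,z,s=5,o=(130,75)): return (plane("top",np.array(cx)/s+o[0]-.4,np.array(cy)/s+o[1]-.4,z)[...,:2]*1000).round(1)
print("plate FL,FR,BR,BL",W([355,667,632,332],[368,325,72,108],.082).tolist())
print("pad corners",W([483,552,545,475],[417,407,343,348],.082).tolist(), "cross",W(515,377,.082))
print("grip top ends",W([431,510],[443,434],.16).tolist())
print("frame ends",W([343,604],[463,430],.13).tolist(), "bottom front ends z16",W([345,603],[490,460],.016).tolist())
print("rail",W([30,275,350],[530,498,490],.02).tolist())
def A(cx,cy,z,o=(273,150)):return (plane("top",np.array(cx)/260*57+o[0]-.4,np.array(cy)/400*75+o[1]-.4,z)[...,:2]*1000).round(1)
print("A saddle",A(177,93,.048),"base corners",A([152,215,103,38],[57,95,357,317],.01).tolist())
print("body ends",A([160,140],[145,195],.062).tolist(),"bar",A([38,118],[285,322],.088).tolist())
z=np.load("side0.npz");p=z['p']
crop("side",p,225,140,345,240,"sf",6)
print(proj("side",[[.629,.0355,.082],[.567,.062,.16],[.529,-.253,.062],[.58,-.279,.048]]))
```

```text
plate FL,FR,BR,BL [[640.0, 161.8], [681.1, -83.1], [890.5, -49.8], [854.0, 190.6]]
pad corners [[603.1, 59.5], [612.5, 5.6], [664.1, 12.8], [658.6, 67.9]] cross [635.9  35.5]
grip top ends [[564.3, 89.8], [572.6, 31.6]]
frame ends [[553.7, 159.3], [584.2, -37.0]] bottom front ends z16 [[554.6, 176.3], [585.0, -33.9]]
rail [[514.1, 430.3], [545.7, 232.3], [553.9, 171.5]]
A saddle [ 582.8 -279.7] base corners [[618.7, -262.5], [590.3, -319.5], [385.7, -221.0], [414.6, -163.1]]
body ends [[540.2, -263.2], [502.3, -246.2]] bar [[430.5, -157.8], [405.5, -225.3]]
[[272.25568533 170.33362115]
 [259.14833817 158.27241479]
 [293.07536473 211.25261996]
 [305.62149118 212.6545522 ]]
```

View pics/sf.png

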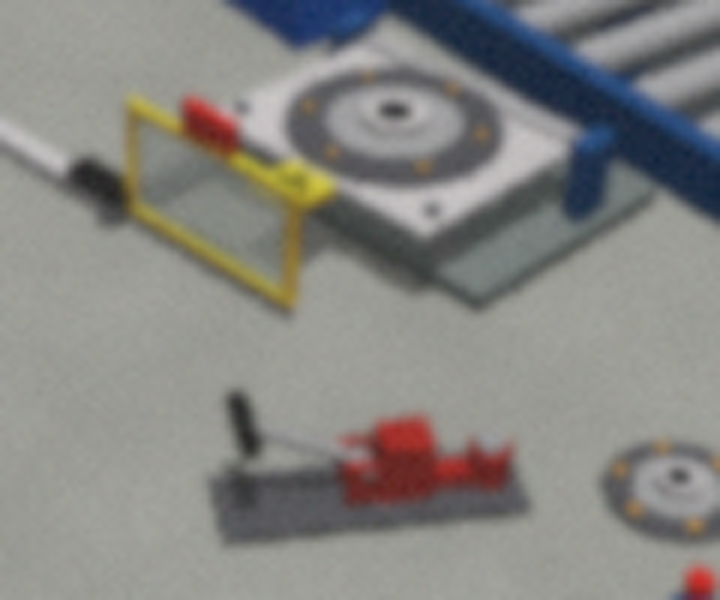

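```bash
cat >> h.py <<'E'
YAW=0.157; PAD=np.array([.635,.036])
def fix(x,y,z): c,s=np.cos(YAW),np.sin(YAW); return np.array([PAD[0]+c*x-s*y,PAD[1]+s*x+c*y,z])
def st():
    s=robot.sense(); M=R.from_rotvec(s['orientation']).as_matrix(); return s,M
def rel(target,xang=None):
    """dp(cm) to world target TCP; rot vec to make tool x axis horizontal at heading xang, y down"""
    s,M=st(); print("t",s['time'],"tcp",s['tool_pos'].round(4),"w",round(s['gripper_width'],4),"F",s['wrist_force'].round(1))
    print("tool axes x,y,z",M.T.round(3).tolist())
    print("dp",(M.T@(np.array(target)-s['tool_pos'])*100).round(2))
    if xang is not None:
        x=np.array([np.cos(xang),np.sin(xang),0]);y=np.array([0,0,-1.]);G=np.stack([x,y,np.cross(x,y)],1)
        print("rot",R.from_matrix(M.T@G).as_rotvec().round(4))
E
python3 - <<'E'
from h import *
t=fix(-60e-3,-40e-3,.235);print(t)
for a in (YAW,YAW+np.pi/2,YAW-np.pi/2,YAW+np.pi): rel(t,a)
E
```

```text
[ 0.58199218 -0.01288938  0.235     ]
t 0.1 tcp [0.267  0.5921 0.2265] w 0.0938 F [ 0.   0.8 -0.3]
tool axes x,y,z [[0.411, 0.912, -0.002], [-0.001, -0.001, -1.0], [-0.912, 0.411, 0.0]]
dp [-42.19  -0.8  -53.59]
rot [ 6.0e-04  9.9e-01 -1.7e-03]
t 0.1 tcp [0.267  0.5921 0.2265] w 0.0938 F [ 0.   0.8 -0.3]
tool axes x,y,z [[0.411, 0.912, -0.002], [-0.001, -0.001, -1.0], [-0.912, 0.411, 0.0]]
dp [-42.19  -0.8  -53.59]
rot [-0.0008 -0.5808 -0.0015]
t 0.1 tcp [0.267  0.5921 0.2265] w 0.0938 F [ 0.   0.8 -0.3]
tool axes x,y,z [[0.411, 0.912, -0.002], [-0.001, -0.001, -1.0], [-0.912, 0.411, 0.0]]
dp [-42.19  -0.8  -53.59]
rot [ 2.0000e-03  2.5608e+00 -1.0000e-03]
t 0.1 tcp [0.267  0.5921 0.2265] w 0.0938 F [ 0.   0.8 -0.3]
tool axes x,y,z [[0.411, 0.912, -0.002], [-0.001, -0.001, -1.0], [-0.912, 0.411, 0.0]]
dp [-42.19  -0.8  -53.59]
rot [-1.9000e-03 -2.1516e+00 -7.0000e-04]
```

>>> carry_out([
  {"dp": [-42.2, -0.8, -53.6], "rot": [0, 0.99, 0], "hand": -1},
  {"dp": [-42.2, -0.8, -53.6], "rot": [0, 0.99, 0], "hand": -1},
  {"dp": [-42.2, -0.8, -53.6], "rot": [0, 0.99, 0], "hand": -1},
  {"dp": [-42.2, -0.8, -53.6], "rot": [0, 0.99, 0], "hand": -1},
  {"dp": [-42.2, -0.8, -53.6], "rot": [0, 0.99, 0], "hand": -1},
  {"dp": [-42.2, -0.8, -53.6], "rot": [0, 0.99, 0], "hand": -1},
  {"dp": [-42.2, -0.8, -53.6], "rot": [0, 0.99, 0], "hand": -1},
  {"dp": [-42.2, -0.8, -53.6], "rot": [0, 0.99, 0], "hand": -1},
  {"dp": [-42.2, -0.8, -53.6], "rot": [0, 0.99, 0], "hand": -1},
  {"dp": [-42.2, -0.8, -53.6], "rot": [0, 0.99, 0], "hand": -1},
  {"dp": [-42.2, -0.8, -53.6], "rot": [0, 0.99, 0], "hand": -1},
  {"dp": [-42.2, -0.8, -53.6], "rot": [0, 0.99, 0], "hand": -1},
  {"dp": [-42.2, -0.8, -53.6], "rot": [0, 0.99, 0], "hand": -1},
  {"dp": [-42.2, -0.8, -53.6], "rot": [0, 0.99, 0], "hand": -1},
  {"dp": [-42.2, -0.8, -53.6], "rot": [0, 0.99, 0], "hand": -1},
  {"dp": [-42.2, -0.8, -53.6], "rot": [0, 0.99, 0], "hand": -1},
  {"dp": [-42.2, -0.8, -53.6], "rot": [0, 0.99, 0], "hand": -1},
  {"dp": [-42.2, -0.8, -53.6], "rot": [0, 0.99, 0], "hand": -1},
  {"dp": [-42.2, -0.8, -53.6], "rot": [0, 0.99, 0], "hand": -1},
  {"dp": [-42.2, -0.8, -53.6], "rot": [0, 0.99, 0], "hand": -1},
], force=20)

```text
time: 1.77
tool_pos: [0.5816, -0.0113, 0.235]
orientation: [-1.566, -0.123, 0.125]
wrist_force: [-0.0, 0.8, 0.6]
gripper_width: 0.0003
```

Run:
```python
from h import *
s,M=st();p,d=viewer.camera("side");crop("side",p,200,90,350,215,"g1",5)
rel(fix(-.06,-.04,.159),YAW)
```

```text
t 1.8167 tcp [ 0.5816 -0.011   0.2352] w 0.0003 F [-0.5  0.3  0.2]
tool axes x,y,z [[0.987, 0.158, -0.001], [-0.001, 0.0, -1.0], [-0.158, 0.987, 0.001]]
dp [ 0.01  7.62 -0.2 ]
rot [-0.0006  0.0018 -0.0007]
```

View pics/g1.png

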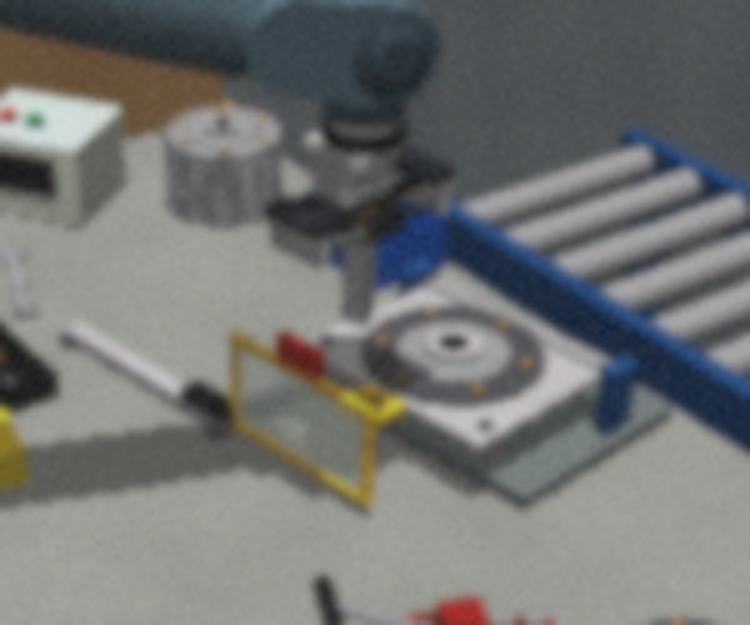

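The picture shows the closed fingers above and right of the guard grip, with clear air below them. Next I lower and push left.

>>> carry_out([
  {"dp": [0, 3.8, 0], "rot": [0, 0, 0], "hand": -1},
  {"dp": [0, 7.6, -0.2], "rot": [0, 0, 0], "hand": -1},
  {"dp": [0, 7.6, 0], "rot": [0, 0, 0], "hand": -1},
  {"dp": [0, 7.6, 2], "rot": [0, 0, 0], "hand": -1},
  {"dp": [0, 7.6, 3.5], "rot": [0, 0, 0], "hand": -1},
  {"dp": [0, 7.6, 5], "rot": [0, 0, 0], "hand": -1},
  {"dp": [0, 7.6, 7], "rot": [0, 0, 0], "hand": -1},
  {"dp": [0, 7.6, 9], "rot": [0, 0, 0], "hand": -1},
  {"dp": [0, 7.6, 11], "rot": [0, 0, 0], "hand": -1},
  {"dp": [0, 7.6, 13], "rot": [0, 0, 0], "hand": -1},
  {"dp": [0, 7.6, 15], "rot": [0, 0, 0], "hand": -1},
  {"dp": [0, 7.6, 17], "rot": [0, 0, 0], "hand": -1},
  {"dp": [0, 7.6, 19], "rot": [0, 0, 0], "hand": -1},
  {"dp": [0, 7.6, 21], "rot": [0, 0, 0], "hand": -1},
  {"dp": [0, 7.6, 22.5], "rot": [0, 0, 0], "hand": -1},
  {"dp": [0, 7.6, 23.7], "rot": [0, 0, 0], "hand": -1},
  {"dp": [0, 7.6, 24.5], "rot": [0, 0, 0], "hand": -1},
  {"dp": [0, 7.6, 25], "rot": [0, 0, 0], "hand": -1},
  {"dp": [0, 7.6, 25.2], "rot": [0, 0, 0], "hand": -1},
])

```text
time: 3.4
tool_pos: [0.5475, 0.2063, 0.1617]
orientation: [-1.64, -0.127, 0.132]
wrist_force: [8.5, -114.1, 10.1]
gripper_width: 0.0005
```

Run:
```python
from h import *
p,d=viewer.camera("side");crop("side",p,180,90,330,215,"g2",5)
p,d=viewer.camera("top");crop("top",p,120,75,320,225,"g2t",4)
rel(fix(-.06,.21,.159),YAW)
```

```text
t 3.5 tcp [0.5475 0.2062 0.1616] w 0.0006 F [   6.2 -111.3   10.3]
tool axes x,y,z [[0.987, 0.16, -0.009], [0.002, -0.07, -0.998], [-0.161, 0.985, -0.069]]
dp [-0.01  0.06  2.83]
rot [ 0.0694  0.0044 -0.009 ]
```

View pics/g2.png

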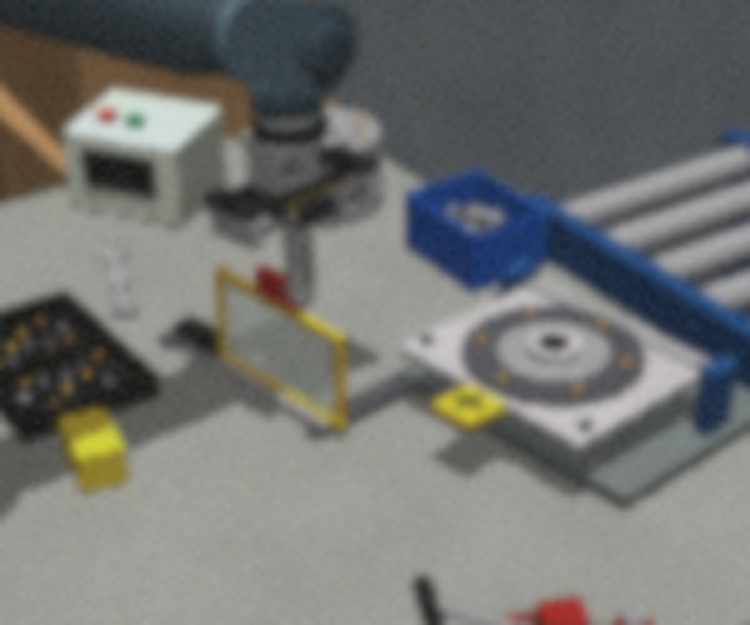

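View pics/g2t.png

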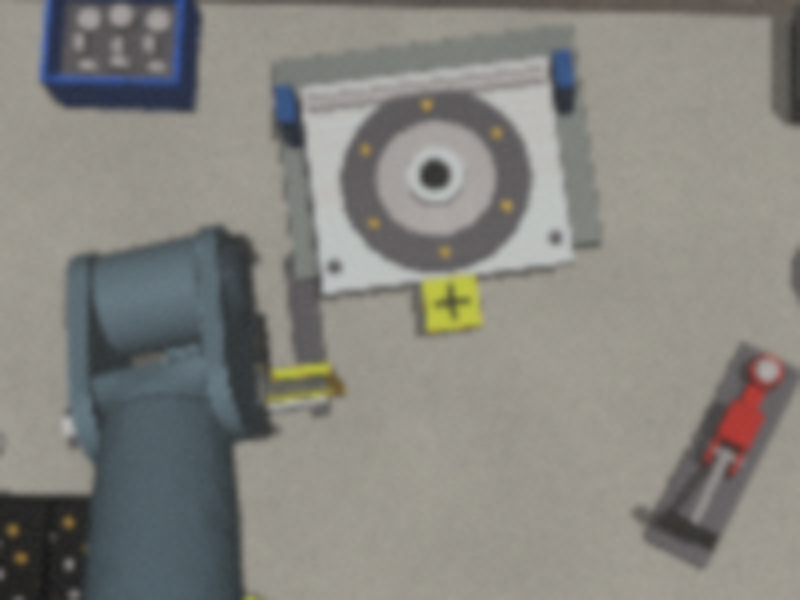

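The guard moved left, but it reached its end stop early and the wrist force rose to 111 N. I back off at once, then measure the opening.

>>> carry_out([
  {"dp": [0, 0, -2], "rot": [0, 0, 0], "hand": -1},
  {"dp": [0, 0, -4.5], "rot": [0, 0, 0], "hand": -1},
  {"dp": [0, -2, -6.5], "rot": [0, 0, 0], "hand": -1},
  {"dp": [0, -5, -8], "rot": [0, 0, 0], "hand": -1},
  {"dp": [0, -8, -10], "rot": [0, 0, 0], "hand": -1},
  {"dp": [0, -8, -12], "rot": [0, 0, 0], "hand": -1},
  {"dp": [0, -8, -15], "rot": [0, 0, 0], "hand": -1},
  {"dp": [0, -8, -18], "rot": [0, 0, 0], "hand": -1},
])

```text
time: 4.17
tool_pos: [0.571, 0.059, 0.2424]
orientation: [-1.568, -0.128, 0.123]
wrist_force: [0.1, 0.4, 0.3]
gripper_width: 0.0008
```

Run:
```python
from h import *
p,d=viewer.camera("side");crop("side",p,180,90,330,215,"g3",5);np.savez("side3.npz",p=p)
p,d=viewer.camera("top");crop("top",p,120,75,320,225,"g3t",4);np.savez("top3.npz",p=p)
rel([.5246,-.2523,.15],np.radians(64.1))
print(proj("top",np.array([fix(-.06,y,.13) for y in (.12,.155)]))*4-np.array([480,300]),proj("side",np.array([fix(-.06,y,.13) for y in (.12,.155)]))*5-np.array([900,450]))
```

```text
t 4.2667 tcp [0.5713 0.0567 0.2415] w 0.0008 F [-0.5  0.5 -0.7]
tool axes x,y,z [[0.988, 0.154, 0.001], [0.002, -0.001, -1.0], [-0.154, 0.988, -0.001]]
dp [ -9.38   9.17 -29.8 ]
rot [ 1.700e-03 -9.644e-01  8.000e-04]
[[327.92476569 365.75334702]
 [291.07076536 370.51150354]] [[339.98413697 334.16260496]
 [316.7285393  321.12454455]]
```

View pics/g3.png

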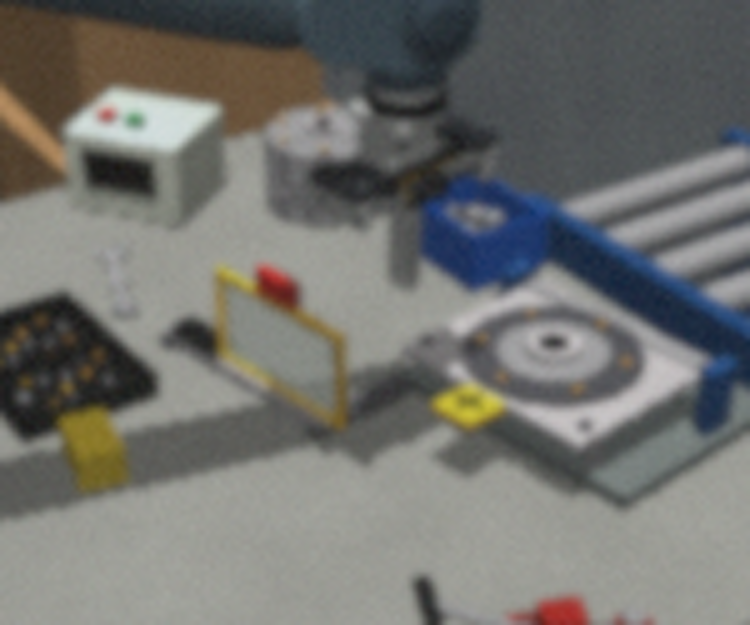

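View pics/g3t.png

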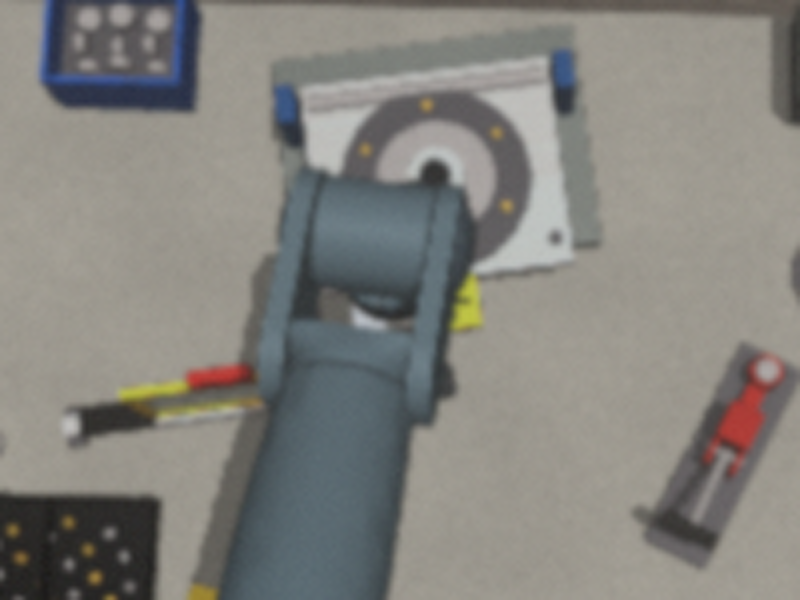

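The frame's right end is at about fixture y = 118 mm, so the guard is fully open at its stop (it had started about 35 mm open). Now to above jack A.

>>> carry_out([
  {"dp": [-3, 0, -4], "rot": [0, -0.12, 0], "hand": 1},
  {"dp": [-9.4, 9.2, -29.8], "rot": [0, -0.964, 0], "hand": 1},
  {"dp": [-9.4, 9.2, -29.8], "rot": [0, -0.964, 0], "hand": 1},
  {"dp": [-9.4, 9.2, -29.8], "rot": [0, -0.964, 0], "hand": 1},
  {"dp": [-9.4, 9.2, -29.8], "rot": [0, -0.964, 0], "hand": 1},
  {"dp": [-9.4, 9.2, -29.8], "rot": [0, -0.964, 0], "hand": 1},
  {"dp": [-9.4, 9.2, -29.8], "rot": [0, -0.964, 0], "hand": 1},
  {"dp": [-9.4, 9.2, -29.8], "rot": [0, -0.964, 0], "hand": 1},
  {"dp": [-9.4, 9.2, -29.8], "rot": [0, -0.964, 0], "hand": 1},
  {"dp": [-9.4, 9.2, -29.8], "rot": [0, -0.964, 0], "hand": 1},
  {"dp": [-9.4, 9.2, -29.8], "rot": [0, -0.964, 0], "hand": 1},
  {"dp": [-9.4, 9.2, -29.8], "rot": [0, -0.964, 0], "hand": 1},
  {"dp": [-9.4, 9.2, -29.8], "rot": [0, -0.964, 0], "hand": 1},
])

```text
time: 5.35
tool_pos: [0.5256, -0.2488, 0.1485]
orientation: [-1.389, -0.874, 0.873]
wrist_force: [0.2, -0.8, 0.2]
gripper_width: 0.0836
```

Run:
```python
from h import *
p,d=viewer.camera("side");crop("side",p,225,130,375,255,"j1",5)
rel([.5246,-.2523,.043],np.radians(64.1)); print(robot.sense()['qpos'].round(2))
```

```text
t 5.4 tcp [ 0.5256 -0.249   0.1484] w 0.0882 F [ 0.2 -0.9  0.3]
tool axes x,y,z [[0.433, 0.901, 0.0], [0.001, -0.0, -1.0], [-0.901, 0.433, -0.001]]
dp [-0.34 10.54 -0.05]
rot [0.0011 0.0042 0.    ]
[-0.64  0.17  1.8   0.    1.17 -1.76]
```

View pics/j1.png

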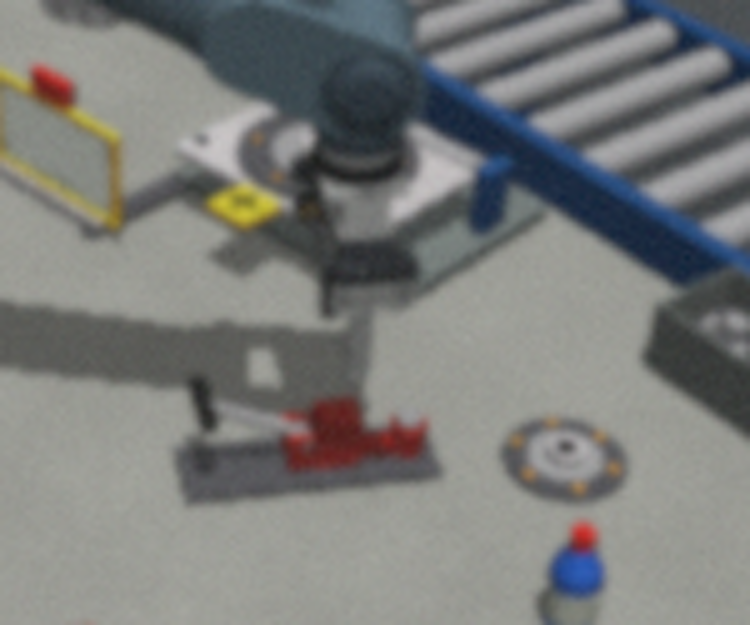

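The open fingers hang directly above the red body at about (345,330–420). Descend, then close.

>>> carry_out([
  {"dp": [-0.3, 3, 0], "rot": [0, 0.004, 0], "hand": 1},
  {"dp": [-0.3, 6, 0], "rot": [0, 0.004, 0], "hand": 1},
  {"dp": [-0.3, 8.5, 0], "rot": [0, 0.004, 0], "hand": 1},
  {"dp": [-0.3, 10, 0], "rot": [0, 0.004, 0], "hand": 1},
  {"dp": [-0.3, 10.5, 0], "rot": [0, 0.004, 0], "hand": 1},
  {"dp": [-0.3, 10.5, 0], "rot": [0, 0.004, 0], "hand": -1},
  {"dp": [-0.3, 10.5, 0], "rot": [0, 0.004, 0], "hand": -1},
  {"dp": [-0.3, 10.5, 0], "rot": [0, 0.004, 0], "hand": -1},
  {"dp": [-0.3, 10.5, 0], "rot": [0, 0.004, 0], "hand": -1},
  {"dp": [-0.3, 10.5, 0], "rot": [0, 0.004, 0], "hand": -1},
  {"dp": [-0.3, 10.5, 0], "rot": [0, 0.004, 0], "hand": -1},
  {"dp": [-0.3, 10.5, 0], "rot": [0, 0.004, 0], "hand": -1},
  {"dp": [-0.3, 10.5, 0], "rot": [0, 0.004, 0], "hand": -1},
], force=40)

```text
time: 6.48
tool_pos: [0.5236, -0.2533, 0.0427]
orientation: [-1.391, -0.869, 0.869]
wrist_force: [0.2, 0.3, 1.0]
gripper_width: 0.0445
```

>>> carry_out([
  {"dp": [0, -0.5, 0], "rot": [0, 0, 0], "hand": -1},
  {"dp": [0, -1.0, 0], "rot": [0, 0, 0], "hand": -1},
  {"dp": [0, -1.2, 0], "rot": [0, 0, 0], "hand": -1},
  {"dp": [0, -1.2, 0], "rot": [0, 0, 0], "hand": -1},
])

```text
time: 6.82
tool_pos: [0.523, -0.2528, 0.054]
orientation: [-1.389, -0.868, 0.869]
wrist_force: [0.4, 0.2, -7.6]
gripper_width: 0.036
```

Run:
```python
from h import *
p,d=viewer.camera("side");crop("side",p,250,180,350,250,"j2",7)
p,d=viewer.camera("top");crop("top",p,250,140,350,230,"j2t",6);np.savez("top4.npz",p=p)
s,M=st();print(s['tool_pos'],s['gripper_width'],s['wrist_force'],M.T.round(3).tolist())
```

```text
[ 0.52286038 -0.25267826  0.0536331 ] 0.0358592743903849 [ 0.46691006 -0.24383045 -6.52302314] [[0.438, 0.899, 0.0], [-0.001, 0.001, -1.0], [-0.899, 0.438, 0.002]]
```

View pics/j2.png

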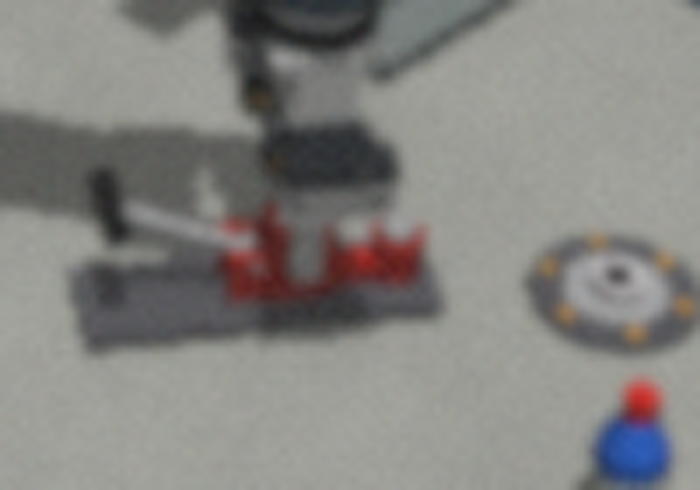

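View pics/j2t.png

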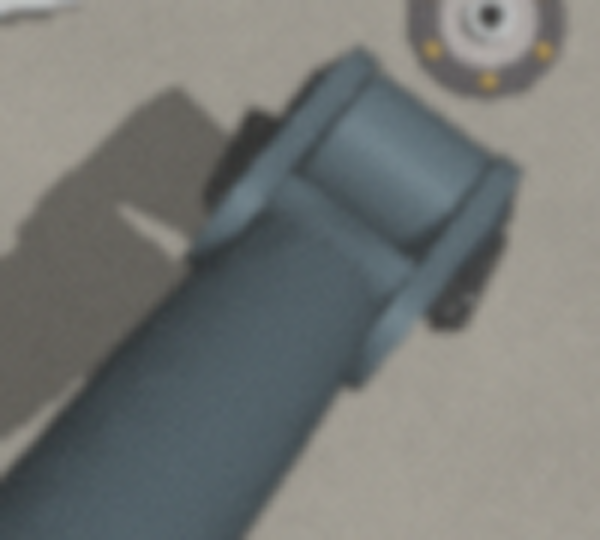

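Run:
```python
from h import *
print(proj("side",[[.635,.036,.082]]),proj("top",[[.635,.036,.082]]))
sp=np.load("side3.npz")['p'].astype(int); x0,y0,x1,y1=262,160,285,180; q=sp[y0:y1,x0:x1]
crop("side",sp.astype(np.uint8),x0,y0,x1,y1,"padS",25)
tp=np.load("top0.npz")['p'].astype(int);crop("top",tp.astype(np.uint8),220,140,250,162,"padT",20)
m=((q[...,0]>130)&(q[...,1]>120)&(q[...,2]<80)).astype(np.uint8);m=cv2.morphologyEx(m,cv2.MORPH_CLOSE,np.ones((5,5)))
v,u=np.nonzero(m);print(len(u),plane("side",u.mean()+x0,v.mean()+y0,.082))
rel([.5708,.0258,.054],YAW+np.pi/2)
```

```text
[[273.16139451 169.91813317]] [[232.47139834 150.22786765]]
67 [0.62739231 0.03010344 0.082     ]
t 6.9167 tcp [ 0.5229 -0.2527  0.0536] w 0.0359 F [ 0.5 -0.2 -6.5]
tool axes x,y,z [[0.438, 0.899, 0.0], [-0.001, 0.001, -1.0], [-0.899, 0.438, 0.002]]
dp [ 2.713e+01 -1.000e-02  7.900e+00]
rot [-0.0015 -0.6108  0.0008]
```

View pics/padS.png

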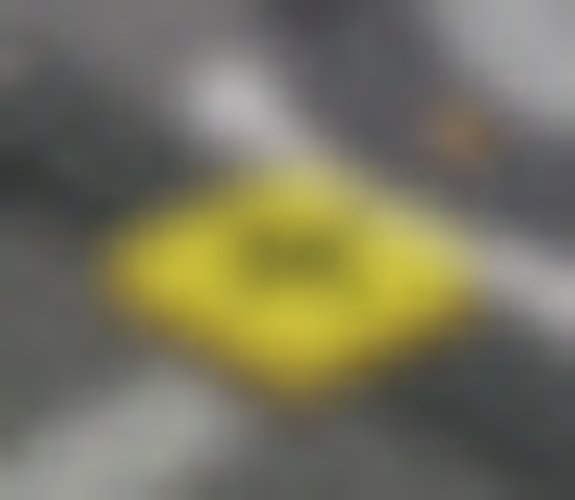

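View pics/padT.png

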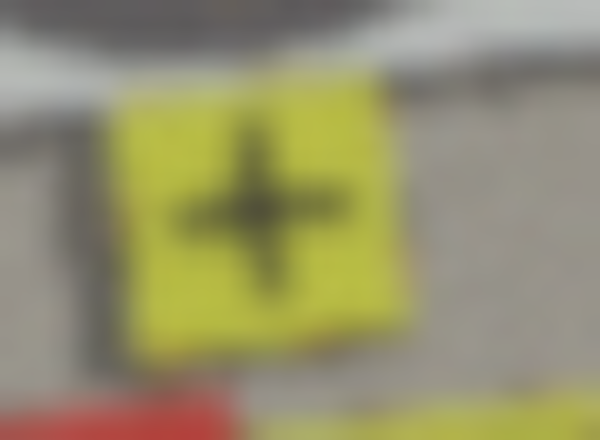

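Both views put the pad cross at about (0.6365, 0.0365), 1.5 mm from the first estimate. I carry the jack there 11 mm above the bench.

>>> carry_out([
  {"dp": [1, 0, 0.3], "rot": [0, -0.03, 0], "hand": -1},
  {"dp": [3, 0, 0.9], "rot": [0, -0.08, 0], "hand": -1},
  {"dp": [5.5, 0, 1.6], "rot": [0, -0.14, 0], "hand": -1},
  {"dp": [8, 0, 2.3], "rot": [0, -0.2, 0], "hand": -1},
  {"dp": [10.5, 0, 3], "rot": [0, -0.27, 0], "hand": -1},
  {"dp": [13, 0, 3.7], "rot": [0, -0.34, 0], "hand": -1},
  {"dp": [15.5, 0, 4.4], "rot": [0, -0.41, 0], "hand": -1},
  {"dp": [18, 0, 5.2], "rot": [0, -0.48, 0], "hand": -1},
  {"dp": [20.5, 0, 5.9], "rot": [0, -0.54, 0], "hand": -1},
  {"dp": [23, 0, 6.6], "rot": [0, -0.58, 0], "hand": -1},
  {"dp": [25, 0, 7.2], "rot": [0, -0.6, 0], "hand": -1},
  {"dp": [26.4, 0, 7.6], "rot": [0, -0.611, 0], "hand": -1},
  {"dp": [27.1, 0, 7.8], "rot": [0, -0.611, 0], "hand": -1},
  {"dp": [27.2, 0, 7.8], "rot": [0, -0.611, 0], "hand": -1},
  {"dp": [27.2, 0, 7.8], "rot": [0, -0.611, 0], "hand": -1},
])

```text
time: 8.17
tool_pos: [0.5723, 0.0257, 0.0542]
orientation: [-1.13, -1.324, 1.325]
wrist_force: [0.6, -0.6, -6.8]
gripper_width: 0.0357
```

Run:
```python
from h import *
p,d=viewer.camera("side");crop("side",p,210,130,310,220,"k1",7)
rel([.572,.026,.0425],YAW+np.pi/2)
print(proj("side",[[.6365,.0365,.059]]), "saddle pred")
```

```text
t 8.2167 tcp [0.5724 0.0251 0.0542] w 0.0357 F [-0.8 -0.1 -7.6]
tool axes x,y,z [[-0.157, 0.988, -0.0], [-0.001, -0.0, -1.0], [-0.988, -0.157, 0.001]]
dp [0.09 1.17 0.03]
rot [-0.0006  0.0003 -0.0002]
[[273.19893883 173.60933239]] saddle pred
```

View pics/k1.png

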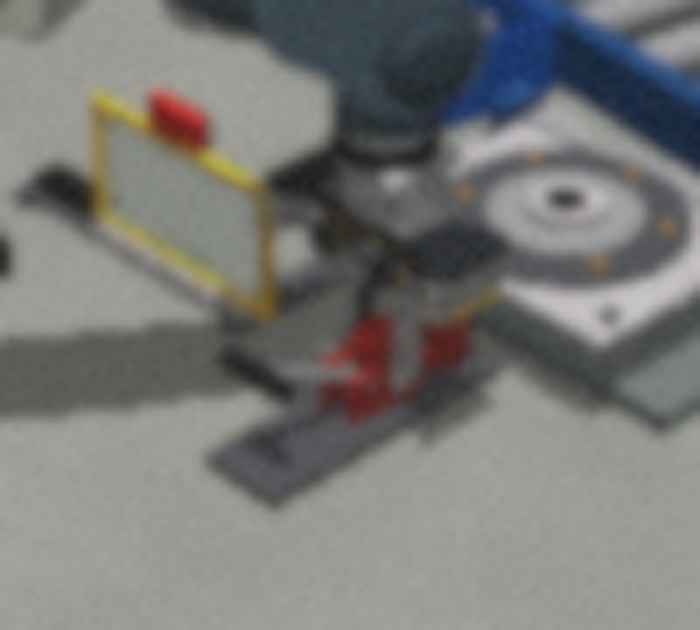

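The jack hangs level with its saddle under the pad near (470,320). I set it down and release it.

>>> carry_out([
  {"dp": [0.1, 0.4, 0], "rot": [0, 0, 0], "hand": -1},
  {"dp": [0.1, 0.8, 0], "rot": [0, 0, 0], "hand": -1},
  {"dp": [0.1, 1.1, 0], "rot": [0, 0, 0], "hand": -1},
  {"dp": [0.1, 1.15, 0], "rot": [0, 0, 0], "hand": -1},
  {"dp": [0.1, 1.15, 0], "rot": [0, 0, 0], "hand": -1},
  {"dp": [0.1, 1.15, 0], "rot": [0, 0, 0], "hand": 0.5},
  {"dp": [0.1, 1.15, 0], "rot": [0, 0, 0], "hand": 0.7},
  {"dp": [0.1, 1.15, 0], "rot": [0, 0, 0], "hand": 0.7},
  {"dp": [0.1, 1.15, 0], "rot": [0, 0, 0], "hand": 0.7},
  {"dp": [0.1, 1.15, 0], "rot": [0, 0, 0], "hand": 0.7},
  {"dp": [0.1, 1.15, 0], "rot": [0, 0, 0], "hand": 0.7},
  {"dp": [0.1, 1.15, 0], "rot": [0, 0, 0], "hand": 0.7},
  {"dp": [0.1, 1.15, 0], "rot": [0, 0, 0], "hand": 0.7},
])

```text
time: 9.3
tool_pos: [0.5725, 0.0264, 0.0428]
orientation: [-1.131, -1.324, 1.324]
wrist_force: [-0.4, -0.0, -0.6]
gripper_width: 0.0799
```

>>> carry_out([
  {"dp": [0, -2, 0], "rot": [0, 0, 0], "hand": 0.7},
  {"dp": [0, -5, 0], "rot": [0, 0, 0], "hand": 0.7},
  {"dp": [0, -8, 0], "rot": [0, 0, 0], "hand": 0.7},
  {"dp": [0, -11, 2], "rot": [0, 0, 0], "hand": 0.7},
  {"dp": [0, -11.5, 5], "rot": [0, 0, 0], "hand": -1},
  {"dp": [0, -11.5, 8.5], "rot": [0, 0, 0], "hand": -1},
  {"dp": [0, -11.5, 12], "rot": [0, 0, 0], "hand": -1},
  {"dp": [0, -11.5, 12], "rot": [0, 0, 0], "hand": -1},
  {"dp": [0, -11.5, 12], "rot": [0, 0, 0], "hand": -1},
])

```text
time: 10.05
tool_pos: [0.4527, 0.0077, 0.1577]
orientation: [-1.131, -1.324, 1.323]
wrist_force: [0.3, -0.2, -0.6]
gripper_width: 0.05
```

Run:
```python
from h import *
p,d=viewer.camera("side");crop("side",p,210,130,310,220,"k2",7)
p,d=viewer.camera("top");crop("top",p,170,110,290,230,"k2t",5);np.savez("top5.npz",p=p)
rel([.45,.007,.15],YAW+np.pi/2)
```

```text
t 10.15 tcp [0.455  0.0075 0.1586] w 0.0422 F [0.5 0.  0.7]
tool axes x,y,z [[-0.156, 0.988, -0.001], [0.002, -0.0, -1.0], [-0.988, -0.156, -0.002]]
dp [0.03 0.86 0.5 ]
rot [ 0.0016  0.0001 -0.0006]
```

View pics/k2.png

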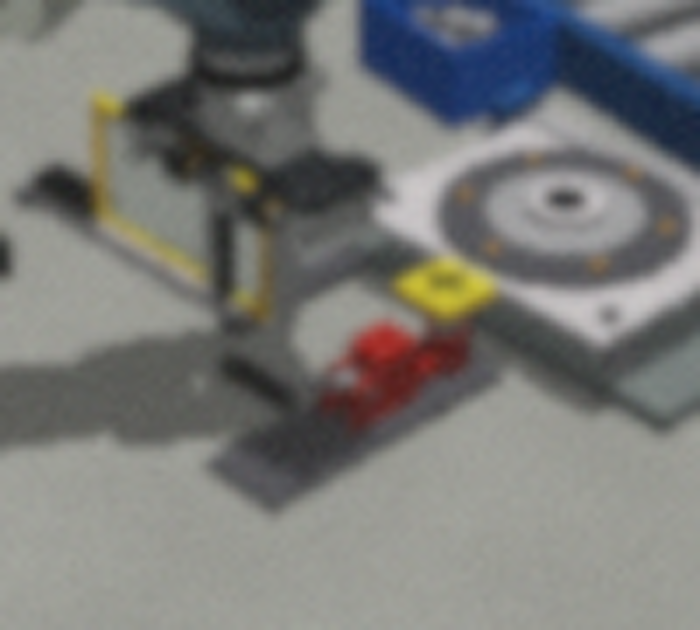

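View pics/k2t.png

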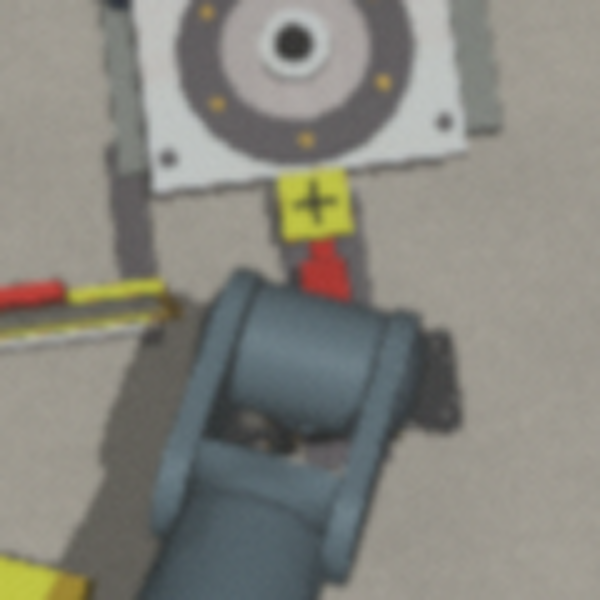

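The jack stands with its saddle under the pad, and the pad is still flat. The fingers are above the bar at about (250,370) in the side crop. I let them shut and lower them onto the bar.

>>> carry_out([
  {"dp": [0, 0, 0.2], "rot": [0, 0, 0], "hand": -1},
  {"dp": [0, 0, 0.2], "rot": [0, 0, 0], "hand": -1},
  {"dp": [0, 0, 0.2], "rot": [0, 0, 0], "hand": -1},
  {"dp": [0, 0, 0.2], "rot": [0, 0, 0], "hand": -1},
  {"dp": [0, 1, 0.2], "rot": [0, 0, 0], "hand": -1},
  {"dp": [0, 2.5, 0.2], "rot": [0, 0, 0], "hand": -1},
  {"dp": [0, 3.5, 0.2], "rot": [0, 0, 0], "hand": -1},
  {"dp": [0, 3.7, 0.2], "rot": [0, 0, 0], "hand": -1},
])

```text
time: 10.82
tool_pos: [0.4504, 0.0077, 0.1183]
orientation: [-1.126, -1.321, 1.325]
wrist_force: [-1.2, 0.4, -0.8]
gripper_width: 0.0004
```

Run:
```python
from h import *
p,d=viewer.camera("side");crop("side",p,230,150,290,210,"k3",10)
p,d=viewer.camera("top")
s,M=st();print(s['tool_pos'],s['gripper_width'],s['wrist_force'])
q=np.load("top5.npz")['p'];print(proj("top",np.array([[.5725,.0264,.062]]))*5-[850,550])
J=np.array([.5725,.0264]);x=np.array([np.cos(YAW),np.sin(YAW)]);print(J-.12*x,J-.13*x)
```

```text
[0.4514011  0.00750292 0.11999883] 0.0008932139540295783 [ 0.10811642  0.11460059 -0.01136482]
[[323.37605779 284.55903611]]
[0.4539759 0.0076373] [0.4440989  0.00607374]
```

View pics/k3.png

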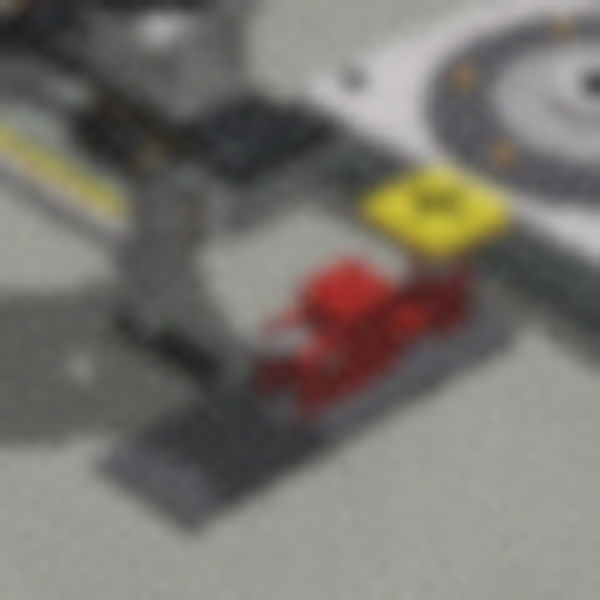

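The closed fingertips sit just above the bar, around (190,350). First stroke.

>>> carry_out([
  {"dp": [0, 1, 0.1], "rot": [0, 0, 0], "hand": -1},
  {"dp": [0, 2, 0.4], "rot": [0, 0, 0], "hand": -1},
  {"dp": [0, 3, 0.6], "rot": [0, 0, 0], "hand": -1},
  {"dp": [0, 4, 0.75], "rot": [0, 0, 0], "hand": -1},
  {"dp": [0, 5, 0.8], "rot": [0, 0, 0], "hand": -1},
  {"dp": [0, 5.8, 0.8], "rot": [0, 0, 0], "hand": -1},
  {"dp": [0, 6.2, 0.75], "rot": [0, 0, 0], "hand": -1},
  {"dp": [0, 6.2, 0.75], "rot": [0, 0, 0], "hand": -1},
])

```text
time: 11.58
tool_pos: [0.4436, 0.0058, 0.0583]
orientation: [-1.128, -1.322, 1.326]
wrist_force: [-4.3, -2.4, 6.8]
gripper_width: 0.0005
```

Run:
```python
from h import *
p,d=viewer.camera("side");crop("side",p,230,150,290,210,"k4",10)
s,M=st();print(s['tool_pos'],s['gripper_width'],s['wrist_force'])
```

```text
[0.44373261 0.00584419 0.05865833] 0.0008010212261103482 [-5.22557591 -0.77142304  6.95053147]
```

View pics/k4.png

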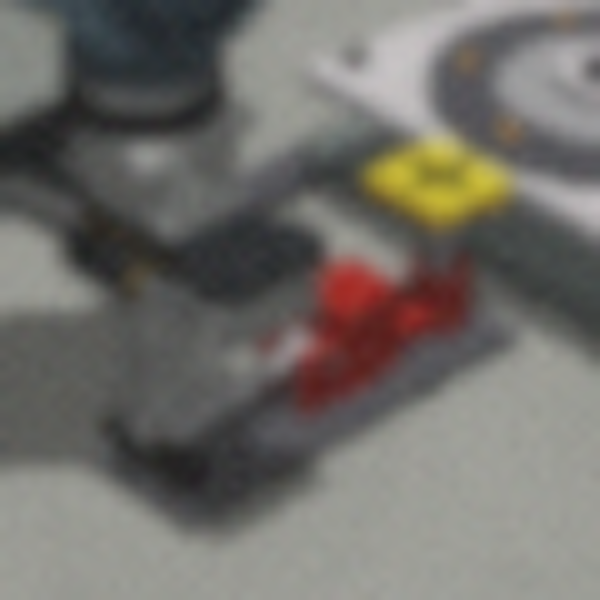

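The plate has risen and the handle is almost down, with 7 N on the wrist. I press on to the stop.

>>> carry_out([
  {"dp": [0, 0.2, -0.1], "rot": [0, 0, 0], "hand": -1},
  {"dp": [0, 0.4, -0.15], "rot": [0, 0, 0], "hand": -1},
  {"dp": [0, 0.6, -0.15], "rot": [0, 0, 0], "hand": -1},
  {"dp": [0, 0.6, -0.15], "rot": [0, 0, 0], "hand": -1},
  {"dp": [0, 0.6, -0.15], "rot": [0, 0, 0], "hand": -1},
])

```text
time: 12.05
tool_pos: [0.4456, 0.0061, 0.0546]
orientation: [-1.127, -1.322, 1.327]
wrist_force: [-12.3, -0.0, 22.5]
gripper_width: 0.0006
```

Run:
```python
from h import *
p,d=viewer.camera("side");crop("side",p,230,150,290,210,"k5",10)
s,M=st();print(s['tool_pos'],s['gripper_width'],s['wrist_force'])
```

```text
[0.44559196 0.00604102 0.05460605] 0.0003601532876951637 [-10.97709453  -1.08811879  21.68067427]
```

View pics/k5.png

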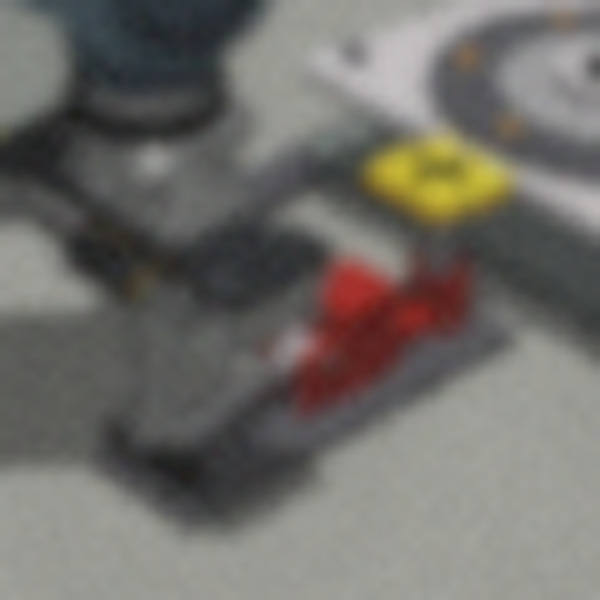

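The handle is against its stop with 22 N on it and the pad is up. Now I let it all the way back up.

>>> carry_out([
  {"dp": [0, -0.6, 0.15], "rot": [0, 0, 0], "hand": -1},
  {"dp": [0, -1.6, 0.2], "rot": [0, 0, 0], "hand": -1},
  {"dp": [0, -2.6, 0.15], "rot": [0, 0, 0], "hand": -1},
  {"dp": [0, -3.6, 0], "rot": [0, 0, 0], "hand": -1},
  {"dp": [0, -4.6, -0.2], "rot": [0, 0, 0], "hand": -1},
  {"dp": [0, -5.6, -0.4], "rot": [0, 0, 0], "hand": -1},
  {"dp": [0, -6.8, -0.6], "rot": [0, 0, 0], "hand": -1},
  {"dp": [0, -8, -0.6], "rot": [0, 0, 0], "hand": -1},
  {"dp": [0, -8, -0.6], "rot": [0, 0, 0], "hand": -1},
  {"dp": [0, -8, -0.6], "rot": [0, 0, 0], "hand": -1},
  {"dp": [0, -8, -0.6], "rot": [0, 0, 0], "hand": -1},
  {"dp": [0, -8, -0.6], "rot": [0, 0, 0], "hand": -1},
  {"dp": [0, -8, -0.6], "rot": [0, 0, 0], "hand": -1},
])

```text
time: 13.18
tool_pos: [0.4513, 0.0075, 0.132]
orientation: [-1.129, -1.323, 1.324]
wrist_force: [0.1, -0.7, -0.1]
gripper_width: 0.0004
```

Run:
```python
from h import *
p,d=viewer.camera("side");crop("side",p,230,150,290,210,"k6",10)
p,d=viewer.camera("top");crop("top",p,170,110,290,230,"k6t",5)
s,M=st();print(s['time'],s['tool_pos'],s['gripper_width'],s['wrist_force'])
```

```text
13.2833 [0.4515979  0.00744062 0.13233834] 0.00010425302427107149 [0.31656333 0.53612194 0.43143609]
```

View pics/k6.png

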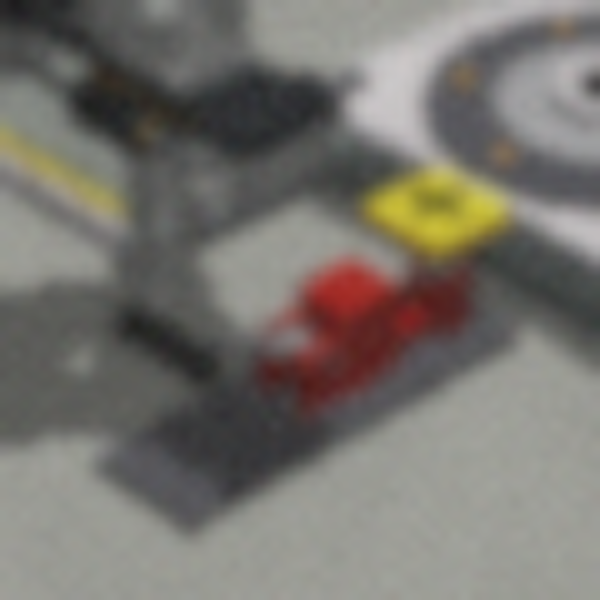

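View pics/k6t.png

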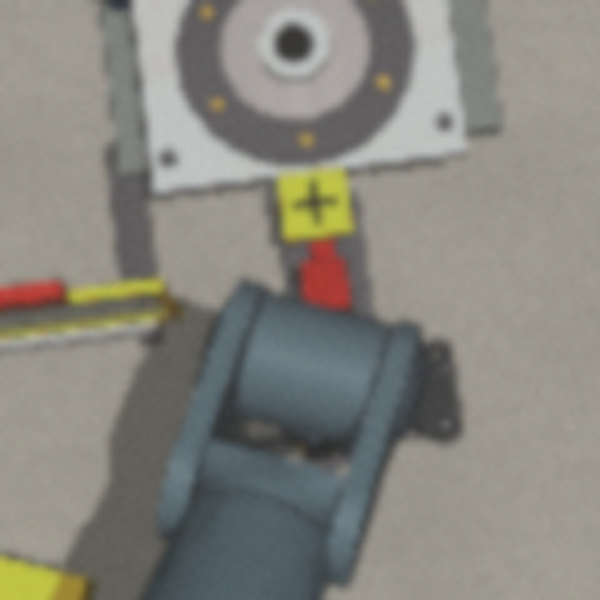

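The plate is flat again, the handle is up, and the jack has not moved. Second stroke, then hold.

>>> carry_out([
  {"dp": [0, 1.2, 0], "rot": [0, 0, 0], "hand": -1},
  {"dp": [0, 2.4, 0.2], "rot": [0, 0, 0], "hand": -1},
  {"dp": [0, 3.4, 0.4], "rot": [0, 0, 0], "hand": -1},
  {"dp": [0, 4.4, 0.6], "rot": [0, 0, 0], "hand": -1},
  {"dp": [0, 5.4, 0.75], "rot": [0, 0, 0], "hand": -1},
  {"dp": [0, 6.4, 0.8], "rot": [0, 0, 0], "hand": -1},
  {"dp": [0, 7.2, 0.75], "rot": [0, 0, 0], "hand": -1},
  {"dp": [0, 7.7, 0.7], "rot": [0, 0, 0], "hand": -1},
  {"dp": [0, 8, 0.7], "rot": [0, 0, 0], "hand": -1},
  {"dp": [0, 8, 0.7], "rot": [0, 0, 0], "hand": -1},
  {"dp": [0, 8, 0.7], "rot": [0, 0, 0], "hand": -1},
  {"dp": [0, 8, 0.7], "rot": [0, 0, 0], "hand": -1},
  {"dp": [0, 8, 0.7], "rot": [0, 0, 0], "hand": -1},
  {"dp": [0, 8, 0.7], "rot": [0, 0, 0], "hand": -1},
])

```text
time: 14.45
tool_pos: [0.4438, 0.006, 0.0544]
orientation: [-1.125, -1.32, 1.328]
wrist_force: [-13.6, -0.7, 23.5]
gripper_width: 0.0005
```

Run:
```python
from h import *
p,d=viewer.camera("side");crop("side",p,210,130,310,220,"k7",7)
s,M=st();print(s['time'],s['tool_pos'],s['gripper_width'],s['wrist_force'],M.T.round(3).tolist())
```

```text
14.5 [0.44377884 0.00602953 0.0543866 ] 0.00030648599856440066 [-12.7950892   -0.67619226  23.7481519 ] [[-0.158, 0.987, 0.001], [-0.006, -0.0, -1.0], [-0.987, -0.158, 0.006]]
```

View pics/k7.png

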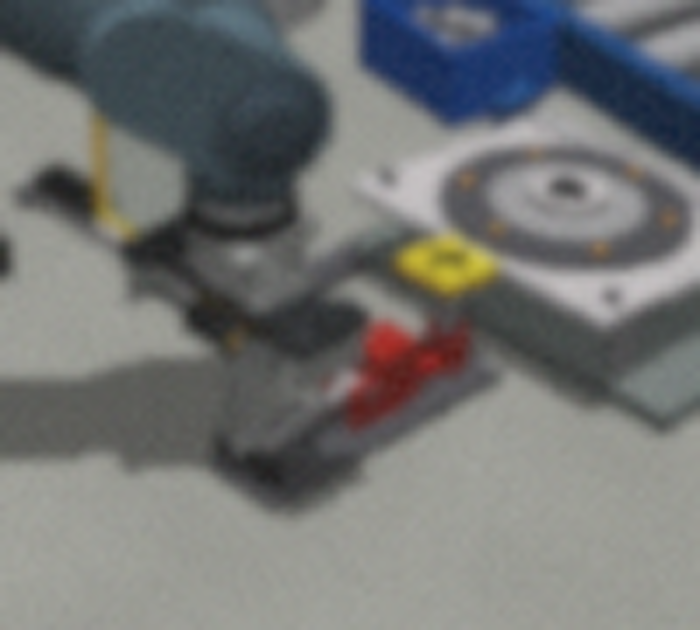

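Run:
```python
from h import *
f=lambda q:proj("side",np.array([[.6365,.0365,q]]))
print(f(.082),f(.098)); s,_=st(); print(s['tool_pos'],s['wrist_force'])
p,d=viewer.camera("top");s,_=st(); print(s['tool_pos'],s['wrist_force'])
job.close_job()
```

```text
[[273.34251329 169.78051398]] [[273.44367678 167.08270368]]
[0.44377884 0.00602953 0.0543866 ] [-12.7950892   -0.67619226  23.7481519 ]
[0.44378817 0.0060396  0.05438683] [-13.4850325   -0.65874203  23.07440124]
the job is handed in; nothing more can be done
```

I handed the job in after 14.5 s of robot time, with the guard open, the jack under the lift pad, and the handle held down on its second full stroke. No verdict was reported, so what follows is from my own measurements.

**What I did:** I slid the guard to its left stop and picked jack A, the only one of the three with a base about 230 mm long and a body about 62 mm high. I set it down with its saddle under the pad cross and let go. Then I pumped one full stroke, let the handle come fully up so the plate settled, pumped again and held.

**Last checks:**
- **Guard:** its frame end sat at about fixture y = 118 mm after the push, which matches the 220 mm stop. In the last picture it is mostly hidden behind the gripper, so I did not see it again at the end.
- **Handle:** the fingers press down with about 23 N and were steady over the final readings. The bar height is about 24 mm, which is its lower stop.
- **Plate:** the pad moved up about 3 pixels in the side view, against 2.7 expected for a 16 mm rise.
- **Jack:** it stands flat and its saddle is within a few millimetres of the pad centre, worked out from the set-down pose and the pictures.

**Off-nominal:**
- **Guard push:** the guard started about 35 mm open, so it reached its stop early. The wrist force rose to about 114 N, close to the 120 N limit, before I backed off.
- **Sideways push:** while I hold the handle down, about 13 N of sideways push stays on it. The jack had not visibly moved.

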